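Unhook a carded seal pack from its display peg and stand it in the kit block

ROBOT

A 6-joint arm with a two-finger parallel gripper is mounted at the origin on a cart in front of the work surface, level with it; the furniture and walls round the work are solid. World frame = base frame: x ahead of the robot, y to its left, z up, the work surface at z = 0. Lengths are in m, angles in rad, forces in N, time in s.
With the tool pointing down it reaches from about 0.3 to 0.775 m from the base axis. Payload 14.6 kg.
Tool frame: the origin (TCP) lies between the finger pads; the fingertips stand ctrl.tip_extent ahead of it and the grasp point (between the pads) lies 3 mm ahead of it (ctrl.tip_extent is the distance from the TCP to the fingertips, in m); z points along the fingers, y is the line along which they close (so a half turn about z gives the same grasp; the last joint's range is limited). The gripper opens to 94 mm and grips with 3 to 60 N. Pads are 16 mm wide; open, the fingers measure 119 mm over their backs; the gripper's body (75 mm by 177 mm) begins 78 mm behind the grasp point.
Start: joints at [1.244, 0.3, 1.521, -0, 1.321, -0.067], TCP at [0.141, 0.532, 0.201] pointing down, gripper open.
Joint ranges: [-3.03, 3.03], [-0.79, 2.21], [0.23, 2.52], [-1.04, 4.18], [0, 3.07], [-2.55, 2.55]. Speed limits (rad/s): [2.22, 2.22, 2.57, 3.14, 3.14, 3.14].

INTERFACE

Orientations are given as [roll, pitch, yaw] about the fixed x, y, z axes, in that order (R = Rz(yaw) Ry(pitch) Rx(roll)).
In Python, from station import ctrl, cams, order gives the robot as it stands (ctrl), with the cameras (cams) and the job (order).
- The arm moves only by the shell command python3 shift.py 'ROWS' [OPENING] [FORCE]. ROWS is 1 to 10 rows, one to a line, with the numbers parted by commas; each row has 6 numbers: dx, dy, dz in units of 20 mm, then a rotation vector rx, ry, rz in rad; each row shifts and turns the commanded pose from where the row before left it, along the tool's axes as they then stand; what a row does not reach is not made up. A row lasts 1/10 s, in which the tool goes at most 0.05 m and 0.15 rad, less where a joint would pass 70% of its speed; a pose out of reach is approached as far as the arm can. OPENING is the finger opening in m, set as the command begins (- or left out keeps the last). The fingers move at their own pace and stop on an object; FORCE is the grip in N (left out, the last holds). Time passes only in rows, so rows that do not move let the fingers close. It prints the time, the measured TCP pose, the force, the opening and the grip force at its end. Input that does not fit is refused with a message, and nothing moves.
- ctrl.get_obs(): the state, without advancing time (a new reading comes with each control period).
- cams.camera(name): name is "scene" or "top"; returns a dict with "pixels" (400x640x3 uint8, blue, green, red), "fx", "fy", "cx", "cy" (pixels), "k1" (the pictures are not rectified: a ray, as slopes to the right and down, at radius r is drawn at 1 + k1 r^2 times it, then the intrinsics apply), "extrinsics" (4x4, takes a point from camera to world coordinates). Camera axes: x right, y up, looking along -z (the intrinsics and any distortion apply to the point x, -y, -z); pixel columns grow to the right and rows downward; lengths in m; the calibration is good to about 2 mm. A picture is of the moment at which its call begins. There is no depth.
- order.hand_in(): hands the job in; it is judged then, once.
The state is a dict: "time_s": time; "qpos": joint angles; "joint_vel": joint speeds; "tau": joint torques, N m; "ee_pos": TCP position; "eef_rot": TCP orientation; "force": force on the tool from outside, world axes, zero at the start; "moment": the same for the moment, N m; "grip_width": finger opening in m; "grip_force": force on a finger pad.
Only numpy, scipy, OpenCV 4.12 (cv2) and the standard library are available. Lean on these libraries where they do the work, as an engineer would, in place of code of your own. Each camera call takes 0.05 s, during which the arm holds its last target. There are 200 camera calls.

TASK

Take the carded seal pack off the display peg: lift its hang slot clear of the peg's upturned tip and draw it off the end, keeping the push on the peg and stand light the whole way (never more than 8 N). Then stand the pack upright, fully home, in the slot of the kit block, set down gently and let go, and leave the bottle, the jar and the slide case where they are.

Things in the scene. Friction and masses are not known exactly. Their poses are not given: they have to be found in the camera images.
- stand: White display stand, fixed. Origin on the worktop below the peg's swivel point; x from front to back (its peg points along -x), z up. Base plate 10 mm thick, x = -50 to +75 mm, 100 mm wide; upright panel 80 mm wide, front at x = +61 mm, top at z = 186 mm. More than 8 N of the pack or the fingers on the stand or its peg spoils the run.
- peg_swivel (a point): Fixed point on the stand, 170 mm above its origin, axes as the stand. The 5 mm thick round steel peg's centre line passes through it, tilted about it in the stand's xz plane: it rises towards its free end by 0.04 to 0.26 rad, different every time and not measured: feel or see it. Its 85 mm straight part in front of this point ends in an upturned tip.
- peg_mount_face (a point): Front of the grey mount (24 mm wide, top at z = 176 mm) that the peg comes out of, 30 mm behind the swivel point. The mount is sprung: the whole peg yields up or down 1 mm for each 3 N, to 12 mm; lengthwise and sideways it is rigid. The peg's tip turns up after the straight part, over 4 mm more of length; its top is 8 mm above the straight part's top.
- pack: Carded seal pack, hanging on the peg at the swivel point, square to the peg. Origin at the centre of its underside; x thickness, y width, z up. Rigid white blister body with a black ring in front, 14 mm thick, 50 mm wide, 75 mm high; brown hang tab above, 3 mm thick, 40 mm wide, up to z = 110 mm. 0.04 to 0.085 kg. Can be gripped across its width from above, the peg between the fingers.
- hang_slot (a point): Centre of the slot in the pack's tab, 93 mm above its underside: 10 mm wide, 16 mm high (z = 85 to 101 mm); the peg passes through. At first its upper edge rests on the peg; the pack can rise 11 mm until its lower edge bears on the peg's underside. With the lower edge bearing on the straight peg, the upper edge passes over the tip with 2 to 3 mm to spare.
- holder: Kit block, fixed: grey plastic, 44 (x) x 80 (y) x 31 mm high, origin at the centre of its underside. An open slot in its top, 20 mm (x) x 56 mm (y), central, 25 mm deep, 2 mm chamfer, takes the lower end of the upright pack, its width along y, either way round. Stand and block may change sides. Setting the pack in with more than 20 N spoils the run.
- slot_floor (a point): Centre of the floor of the kit block's slot, 6 mm above the worktop; axes as the block.
- amber_bottle: Bystander: brown glass bottle with black cap, 43 mm across, 66 mm high; origin at the centre of its underside.
- red_cap_jar: Bystander: low white jar with red cap, 43 mm across, 43 mm high; origin at the centre of its underside.
- slide_case: Bystander: flat black case, 88 x 136 x 20 mm, lying; origin at the centre of its underside.

How it is judged:
On the way:
1. the pack has been drawn off the end of the peg, still held up: its centre more than 100 mm in front of the swivel point and more than 60 mm above the worktop (x of pack in the frame of stand below -0.1 m and height (world z) of pack above 0.06 m), for 0.1 s.
At the end, for the whole second after the job is handed in: The pack stands in the kit block's slot, its underside within 3 mm of the slot floor and within 7 mm of its centre, upright within 0.3 rad (as the slot's play allows), at rest and let go (horizontal distance between pack and slot_floor below 0.007 m and z of pack in the frame of slot_floor below 0.003 m and angle between pack's own z axis and vertical below 0.3 rad and angle between the y axis of pack and the y axis of holder, either way round below 0.3 rad and linear speed of pack below 0.02 m/s); the robot touches nothing.
It fails at once if more than 8 N between the pack and the stand or its peg (contact force between pack and stand above 8 N).
It fails at once if the fingers press on the stand or its peg with more than 8 N (contact force between the fingers and stand above 8 N).
It fails at once if the pack is driven or dropped into the kit block with more than 20 N (contact force between pack and holder above 20 N).
It fails at once if a bystander is moved more than 15 mm (distance of any of amber_bottle, red_cap_jar, slide_case from where it was at the start of the episode above 0.015 m).
It also fails if it takes over 62 s, if anything falls off the work surface, if the arm or the gripper's body presses on something with over 40 N, if the wrist force passes 120 N, or if a joint passes its speed limit or range.

## Working session

There is one attempt and no reset: what is moved stays moved. The work goes in short steps, Python scripts to look and compute and a shell command to move; the robot and the scene stay as the last step left them, time stands still between calls to the robot, and variables do not carry over. Pictures are saved under pics/ and viewed, at most 10 in all, crops included, and the job is handed in when it is done.

```bash
ls; mkdir -p pics; python3 - <<'E'
from station import ctrl, cams, order
import cv2,numpy as np
print(ctrl.tip_extent, ctrl.get_obs())
for n in("scene","top"):
    c=cams.camera(n);cv2.imwrite(f"pics/{n}0.png",c["pixels"]);print(n,c["fx"],c["fy"],c["cx"],c["cy"],c["k1"],c["extrinsics"])
E
```

```text
pics
shift.py
station.py
0.022 {'time_s': 0.0, 'qpos': array([ 1.24438467e+00,  3.00477503e-01,  1.52157526e+00,  9.34381038e-07,
        1.32071242e+00, -6.66036421e-02]), 'joint_vel': array([-0.00083337, -0.00034211, -0.00103234,  0.00087725, -0.00038688,
        0.00094651]), 'tau': array([ 1.17201478e-03, -5.31814170e+01, -3.52732337e+01,  7.09321070e-02,
        2.44975177e-02, -7.17519424e-05]), 'ee_pos': array([0.1412102 , 0.53128465, 0.20038529]), 'eef_rot': array([-3.14042279e+00, -7.89399356e-05,  2.88178436e+00]), 'force': array([ 0.86517844,  0.78975397, -0.83209649]), 'moment': array([ 0.01920128, -0.00686164,  0.02087683]), 'grip_force': 0.0, 'grip_width': 0.09439918759134482}
scene 438.00835230156036 438.00835230156036 317.4665022335944 191.96458216179784 -0.07078223927212038 [[ 0.63542883  0.53223752 -0.5594224   0.06390625]
 [-0.77215471  0.44052306 -0.45794818 -0.17851324]
 [ 0.00270126  0.72295412  0.69089077  0.7245205 ]
 [ 0.          0.          0.          1.        ]]
top 398.2566352397441 398.2566352397441 315.962247578484 201.7748965287256 0.0006338887062606209 [[-0.0016156   0.97711549 -0.21270333  0.37427779]
 [-0.99999717 -0.00195053 -0.00136479  0.22935755]
 [-0.00174845  0.21270052  0.97711587  0.9855736 ]
 [ 0.          0.          0.          1.        ]]
```

View pics/scene0.png

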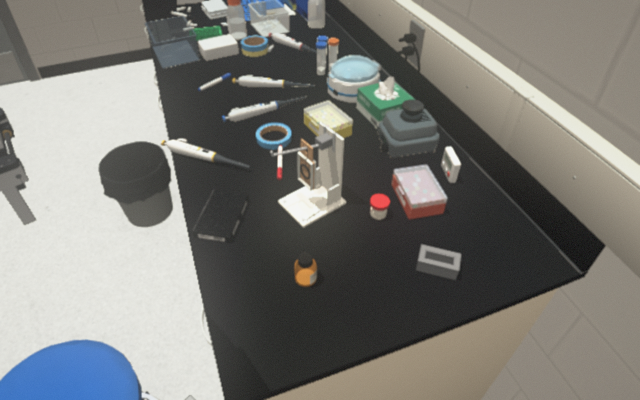

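View pics/top0.png

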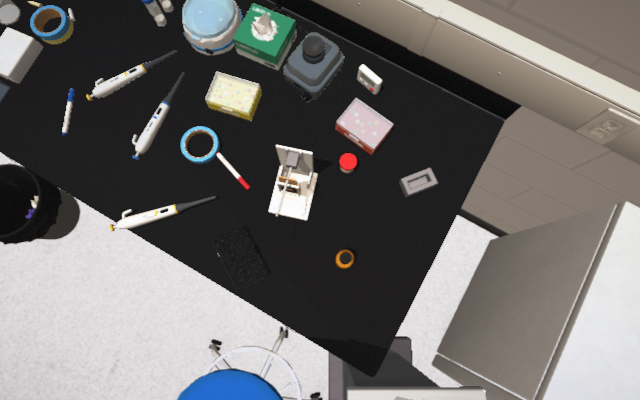

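The scene view shows the stand at about (312,190) with its peg pointing left to (272,152), the block at (440,262), bottle (305,270), jar (379,206) and case (222,215). In the top view the stand is at (293,190), the peg tip near (278,213) and the block at (419,181).

```bash
cat > h.py <<'E'
import cv2,numpy as np
from station import ctrl, cams, order
class Cam:
    def __init__(s,n):
        c=cams.camera(n);s.im=c["pixels"];s.E=np.array(c["extrinsics"]);s.k=c["k1"]
        s.K=np.array([[c["fx"],0,c["cx"]],[0,c["fy"],c["cy"]],[0,0,1.]])
    def ray(s,p):
        d=cv2.undistortPoints(np.array([[p]],float),s.K,np.array([s.k,0,0,0.]))[0,0]
        v=s.E[:3,:3]@np.array([d[0],-d[1],-1]);return s.E[:3,3],v/np.linalg.norm(v)
    def plane(s,p,z):
        o,v=s.ray(p);return o+v*(z-o[2])/v[2]
    def px(s,P):
        q=s.E[:3,:3].T@(np.asarray(P,float)-s.E[:3,3]);u=np.array([q[0]/-q[2],-q[1]/-q[2]]);u=u*(1+s.k*(u@u))
        return s.K[:2,:2]@u+s.K[:2,2]
def tri(c1,p1,c2,p2):
    o1,v1=c1.ray(p1);o2,v2=c2.ray(p2)
    A=np.stack([v1,-v2],1);t=np.linalg.lstsq(A,o2-o1,rcond=None)[0]
    a,b=o1+t[0]*v1,o2+t[1]*v2;return (a+b)/2,np.linalg.norm(a-b)
E
python3 - <<'E'
import cv2,numpy as np
s=cv2.imread("pics/scene0.png");t=cv2.imread("pics/top0.png")
f=lambda im,x0,x1,y0,y1,k:cv2.resize(im[y0:y1,x0:x1],None,fx=k,fy=k,interpolation=cv2.INTER_CUBIC)
cv2.imwrite("pics/s1.png",f(s,265,365,120,230,5.45))
a=f(t,260,330,135,230,6);b=f(t,390,450,160,205,6)
o=np.zeros((600,800,3),np.uint8);o[:570,:420]=a;o[:270,430:790]=b
c=f(s,410,470,238,288,6);o[290:590,430:790]=c
cv2.imwrite("pics/t1.png",o)
E
```

```text
(no output)
```

View pics/s1.png

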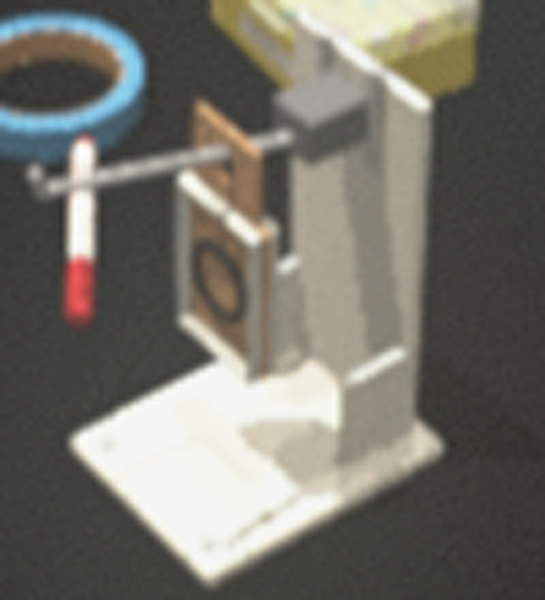

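View pics/t1.png

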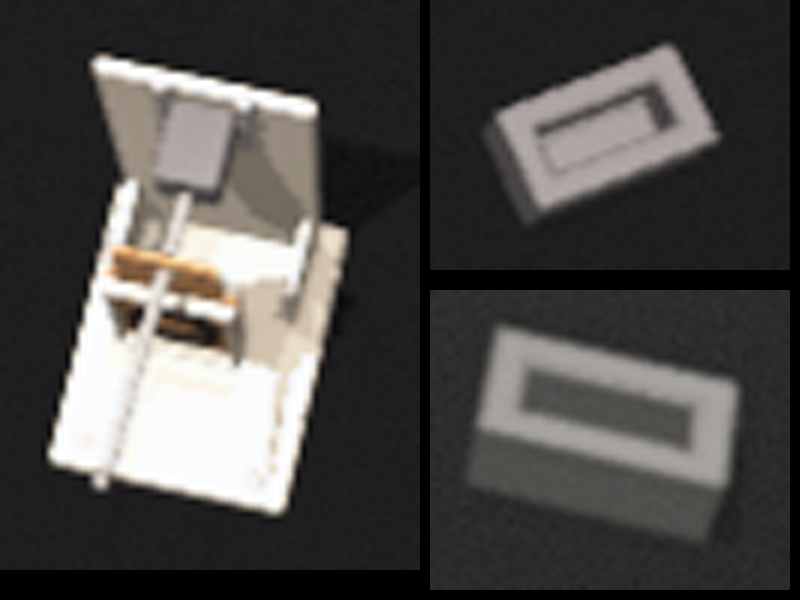

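The scene crop shows the pack's tab at crop (198–262,100–200), the peg going from (290,137) to its bend at (45,190), and the base plate corners at (72,442), (210,582) and (442,447). The top crop shows the peg from (187,193) to (100,485), the plate front corners at (50,462) and (283,513), and the block top face in both views.

```bash
cat > m.py <<'E'
from h import *
S,T=Cam("scene"),Cam("top")
s=lambda x,y:(265+(x+.5)/5.45-.5,120+(y+.5)/5.45-.5)
t=lambda x,y:(260+(x+.5)/6-.5,135+(y+.5)/6-.5)
tb=lambda x,y:(390+(x-430+.5)/6-.5,160+(y+.5)/6-.5)
sb=lambda x,y:(410+(x-430+.5)/6-.5,238+(y-290+.5)/6-.5)
np.set_printoptions(precision=4,suppress=True)
for n,a,b in [("plateFL",(72,442),(50,462)),("plateFR",(210,582),(283,513)),("panelTopL",(300,8),(97,62)),("panelTopR",(430,105),(317,105)),("pegmount",(293,137),(188,195)),("pegbend",(43,190),(100,478)),("pegtab",(222,153),(166,275)),("tabTL",(198,103),(113,250)),("tabTR",(262,150),(222,274))]:
    print(n,*tri(S,s(*a),T,t(*b)))
B=[]
for a,b in [((497,325),(497,118)),((738,380),(672,45)),((722,487),(718,138)),((480,432),(543,208))]:
    P=tri(S,sb(*a),T,tb(*b));print("blk",*P,S.plane(sb(*a),.031)[:2],T.plane(tb(*b),.031)[:2])
# contour-based block top, each view on z=.031
for C,box in((T,(395,445,162,200)),(S,(412,468,240,286))):
    x0,x1,y0,y1=box;g=cv2.cvtColor(C.im,cv2.COLOR_BGR2GRAY)[y0:y1,x0:x1]
    th,m=cv2.threshold(g,0,255,cv2.THRESH_OTSU)
    th2=110 if C is S else 120
    m=(g>th2).astype(np.uint8);c=max(cv2.findContours(m,0,2)[0],key=cv2.contourArea)
    W=np.array([C.plane((p[0][0]+x0,p[0][1]+y0),.031)[:2] for p in c],np.float32)
    print(th,cv2.minAreaRect(W),g.max())
E
python3 m.py
```

```text
plateFL [0.5633 0.3505 0.0062] 0.001785677671010077
plateFR [0.5414 0.2534 0.005 ] 0.001062382477371937
panelTopL [0.6724 0.3151 0.1861] 0.001294922866041953
panelTopR [0.656  0.2378 0.1852] 0.00013656155928421862
pegmount [0.6306 0.2841 0.1623] 0.0010024876189070402
pegbend [0.5223 0.3108 0.1896] 0.001246178877315395
pegtab [0.5981 0.2913 0.1705] 0.00010551829114643414
tabTL [0.6044 0.3089 0.1818] 0.0006239161864822249
tabTR [0.5954 0.2703 0.1838] 0.0014438164372611569
blk [0.6385 0.0203 0.035 ] 0.0018371120176410704 [0.6426 0.0209] [0.6389 0.0201]
blk [ 0.6703 -0.0544  0.0334] 0.002191725457549558 [ 0.6734 -0.0547] [ 0.6702 -0.0542]
blk [ 0.6301 -0.0707  0.0305] 0.00039230804633989786 [ 0.6295 -0.0707] [ 0.6301 -0.0707]
blk [0.601  0.0027 0.0287] 0.00043272253693954303 [0.599  0.0022] [0.6006 0.003 ]
93.0 ((0.6358129382133484, -0.02471936121582985), (0.04375867918133736, 0.0797576904296875), 21.84235954284668) 170
100.0 ((0.6355695128440857, -0.02572309970855713), (0.04516557231545448, 0.08088681846857071), 21.500507354736328) 166
```

```bash
cat >> h.py <<'E'
yaw=-.226;O=np.array([.6005,.2908,0])
Rz=lambda a:np.array([[np.cos(a),-np.sin(a),0],[np.sin(a),np.cos(a),0],[0,0,1]])
Ry=lambda a:np.array([[np.cos(a),0,np.sin(a)],[0,1,0],[-np.sin(a),0,np.cos(a)]])
def loc(P): return Rz(-yaw)@(np.asarray(P)-O)
E
cat > m2.py <<'E'
from m import *
print("----")
for n,a,b in [("blTL",(180,174),(106,290)),("blTR",(272,222),(238,298)),("bendtop",(35,170),(100,487))]:
    P,e=tri(S,s(*a),T,t(*b));print(n,P,e,loc(P))
for n,p in [("mount",[.6306,.2841,.1623]),("bend",[.5223,.3108,.1896]),("tabTL",[.6044,.3089,.1818]),("tabTR",[.5954,.2703,.1838])]:print(n,loc(p))
for th in (0,.12,.24):
    sl=np.array([0,0,.17]);Rp=Rz(yaw)@Ry(th)
    top=O+sl+Rp@[0,0,.0025]  # slot upper edge point, pack z=.101
    for q in [(-.007,.025,0),(-.007,-.025,0),(-.007,.025,.075),(.007,-.025,.075),(0,.02,.11),(0,-.02,.11)]:
        P=top+Rp@(np.array(q)-[0,0,.101])
        u=S.px(P);v=T.px(P);print(th,q,(u-[265,120])*5.45,(v-[260,135])*6)
for _ in range(5):o=ctrl.get_obs();print(o["time_s"],o["force"],o["moment"])
E
python3 m2.py | sed -n '/----/,$p'
```

```text
----
blTL [0.599  0.3144 0.1482] 0.0006664742445855183 [-0.0068  0.0227  0.1482]
blTR [0.5954 0.266  0.1517] 0.0019406112656640431 [ 0.0006 -0.0253  0.1517]
bendtop [0.5171 0.3092 0.2025] 0.0020734724909559055 [-0.0854 -0.0008  0.2025]
mount [0.0308 0.0002 0.1623]
bend [-0.0807  0.002   0.1896]
tabTL [-0.0003  0.0185  0.1818]
tabTR [-0.0004 -0.0211  0.1838]
0 (-0.007, 0.025, 0) [178.5615 316.4923] [117.0618 336.5168]
0 (-0.007, -0.025, 0) [252.0506 383.2002] [240.5826 363.9765]
0 (-0.007, 0.025, 0.075) [173.1342 172.5717] [ 98.2317 287.1771]
0 (0.007, -0.025, 0.075) [280.1902 223.9676] [241.0779 280.3968]
0 (0, 0.02, 0.11) [193.1692  99.4043] [107.0787 245.4025]
0 (0, -0.02, 0.11) [256.9555 151.2132] [218.4234 269.9466]
0.12 (-0.007, 0.025, 0) [155.0259 325.3784] [109.474  363.9294]
0.12 (-0.007, -0.025, 0) [228.2793 392.7972] [233.4958 391.5766]
0.12 (-0.007, 0.025, 0.075) [167.2558 173.235 ] [ 96.1045 293.6432]
0.12 (0.007, -0.025, 0.075) [274.1809 228.2738] [239.3344 288.3041]
0.12 (0, 0.02, 0.11) [196.1194  98.2512] [108.0556 241.7684]
0.12 (0, -0.02, 0.11) [259.9353 149.991 ] [219.3537 266.2932]
0.24 (-0.007, 0.025, 0) [131.5926 331.5538] [101.6416 390.1418]
0.24 (-0.007, -0.025, 0) [204.6731 399.6703] [226.343  418.0141]
0.24 (-0.007, 0.025, 0.075) [161.622  173.1058] [ 93.9741 299.5391]
0.24 (0.007, -0.025, 0.075) [268.0331 231.9421] [237.5133 296.1205]
0.24 (0, 0.02, 0.11) [199.0324  97.4688] [109.0624 238.3216]
0.24 (0, -0.02, 0.11) [262.8696 149.1435] [220.2931 262.823 ]
0.3 [-0.1416  0.3214 -0.0811] [-0.0198  0.0093  0.0167]
0.3 [-0.1416  0.3214 -0.0811] [-0.0198  0.0093  0.0167]
0.3 [-0.1416  0.3214 -0.0811] [-0.0198  0.0093  0.0167]
0.3 [-0.1416  0.3214 -0.0811] [-0.0198  0.0093  0.0167]
0.3 [-0.1416  0.3214 -0.0811] [-0.0198  0.0093  0.0167]
```

The pack hangs vertically: the bottom corners fit zero tilt. The peg rises about 0.24 rad, the stand yaw is about -0.226, and the block centre is (0.6357, -0.025) at yaw 0.38. Now I'll move above the pack.

The manual's scale: shifts go in units of 20 mm. Converting my numbers, -0.05 m is -2.5, -0.045 m is -2.25.

```bash
cat > go.py <<'E'
# print the tool-axis shift from the measured pose to a target x y z yaw(tool) pitch0
import sys
from h import *
from scipy.spatial.transform import Rotation as R
a=list(map(float,sys.argv[1:5]));o=ctrl.get_obs()
M=R.from_euler("xyz",o["eef_rot"]);N=R.from_euler("xyz",[np.pi,0,a[3]])
np.set_printoptions(precision=4,suppress=True)
print("shift",M.inv().apply(np.array(a[:3])-o["ee_pos"]),"in goal axes",N.inv().apply(np.array(a[:3])-o["ee_pos"]),"rot",(M.inv()*N).as_rotvec())
print(o["ee_pos"],o["eef_rot"],o["force"],o["qpos"])
E
python3 shift.py '0,0,-2.5,0,0,-0.034
-2.25,-0.6,0,0,0,0
-2.25,-0.6,0,0,0,0
-2.25,-0.6,0,0,0,0
-2.25,-0.6,0,0,0,0
-2.25,-0.6,0,0,0,0
-2.25,-0.6,0,0,0,0
-2.25,-0.6,0,0,0,0
-2.25,-0.6,0,0,0,0
-2.25,-0.6,0,0,0,0' 0.075
python3 shift.py '-2.25,-0.6,0,0,0,0
-2.25,-0.6,0,0,0,0
0,0,0,0,0,0
0,0,0,0,0,0'
python3 go.py .6003 .2898 .134 2.916
```

```text
time_s: 1.3
ee_pos: [0.5134, 0.3344, 0.251]
eef_rot: [3.142, 0.0, 2.916]
force: [1.1, 0.1, 0.6]
grip_width: 0.075
grip_force: 0.0
time_s: 1.7
ee_pos: [0.5945, 0.2915, 0.2501]
eef_rot: [-3.141, -0.001, 2.914]
force: [-0.2, 0.7, 0.3]
grip_width: 0.075
grip_force: 0.0
shift [-0.0062 -0.0003  0.1161] in goal axes [-0.0061 -0.0004  0.1161] rot [-0.0006 -0.001  -0.0016]
[0.5945 0.2915 0.2501] [-3.141  -0.001   2.9144] [-0.1552  0.6564  0.3014] [ 0.4006  0.5348  1.0808  0.0001  1.5272 -0.9431]
```

Converted, 0.035 m is 1.75, 0.025 m is 1.25.

```bash
python3 shift.py '-0.3,0,0.5,0,0,0
0,0,1.75,0,0,0
0,0,1.75,0,0,0
0,0,1.25,0,0,0
0,0,0.55,0,0,0
0,0,0,0,0,0
0,0,0,0,0,0'
python3 go.py .6003 .2898 .134 2.916
python3 - <<'E'
from h import *
S,T=Cam("scene"),Cam("top")
a=cv2.resize(S.im[100:230,255:375],None,fx=4,fy=4,interpolation=2)
b=cv2.resize(T.im[105:235,250:330],None,fx=4,fy=4,interpolation=2)
cv2.imwrite("pics/g1.png",np.hstack([a,b[:520]]))
E
```

```text
time_s: 2.4
ee_pos: [0.6002, 0.2913, 0.1364]
eef_rot: [3.141, 0.001, 2.916]
force: [0.5, -0.4, 0.8]
grip_width: 0.0749
grip_force: 0.0
shift [-0.0004 -0.0015  0.0024] in goal axes [-0.0004 -0.0014  0.0024] rot [0.001  0.0014 0.0005]
[0.6002 0.2913 0.1364] [3.1406 0.0014 2.9165] [ 0.514  -0.3915  0.7973] [ 0.3969  0.6141  1.221  -0.      1.3047 -0.9487]
```

View pics/g1.png

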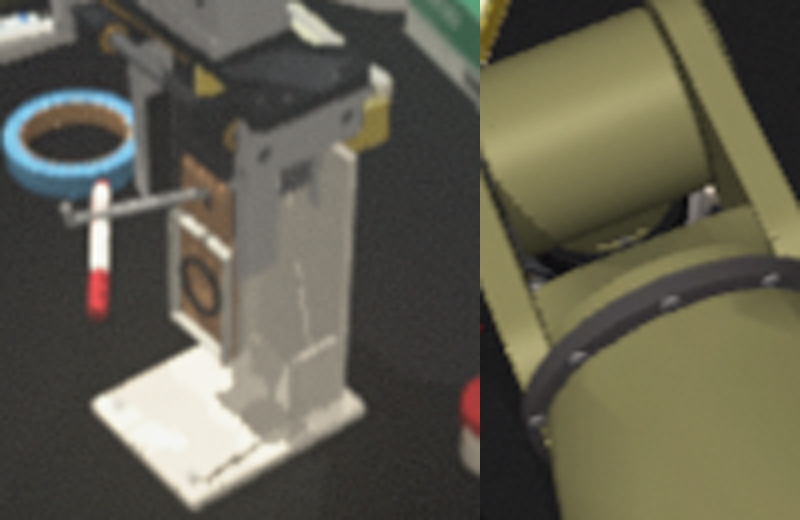

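The fingers straddle the pack evenly, with the near finger at about (255,200) and the far one at (150,130), and the peg between them. I'll trim sideways and close gently.

```bash
python3 shift.py '0,-0.07,0.1,0,0,0
0,0,0,0,0,0
0,0,0,0,0,0
0,0,0,0,0,0' 0.055 4
python3 shift.py '0,0,0,0,0,0
0,0,0,0,0,0
0,0,0,0,0,0
0,0,0,0,0,0
0,0,0,0,0,0' 0.044 4
cat > f.py <<'E'
from h import *
o=[]
for _ in range(6):cams.camera("top");o.append(ctrl.get_obs())
f=np.array([x["force"] for x in o]);np.set_printoptions(precision=3,suppress=True)
print("F stand axes",Rz(-yaw)@f.mean(0),"sd",f.std(0),"tcp stand",loc(o[-1]["ee_pos"]),o[-1]["eef_rot"],o[-1]["grip_width"],o[-1]["grip_force"],o[-1]["time_s"])
E
python3 f.py
```

```text
time_s: 2.9
ee_pos: [0.5998, 0.2893, 0.1331]
eef_rot: [3.142, 0.0, 2.916]
force: [0.4, 0.3, 0.2]
grip_width: 0.0548
grip_force: 0.0
time_s: 3.4
ee_pos: [0.5997, 0.2893, 0.1329]
eef_rot: [-3.142, -0.0, 2.916]
force: [0.2, -0.4, 0.3]
grip_width: 0.0503
grip_force: 4.0
F stand axes [ 0.187  0.288 -0.389] sd [0.453 0.598 0.258] tcp stand [-0.    -0.002  0.133] [3.142 0.    2.916] 0.04943172449924583 3.9957142621278763 3.7
```

```bash
python3 shift.py '0,0,0,0,0,0
0,0,0,0,0,0
0,0,-0.125,0,0,0
0,0,-0.125,0,0,0
0,0,0,0,0,0
0,0,0,0,0,0' 0.044 15
python3 f.py
python3 shift.py '0.085,0,0,0,0.055,0
0.085,0,0,0,0.055,0
0.085,0,0,0,0.055,0
0.085,0,0,0,0.055,0
0,0,0,0,0,0
0,0,0,0,0,0'
python3 f.py
```

```text
time_s: 4.3
ee_pos: [0.5997, 0.2894, 0.138]
eef_rot: [3.142, 0.0, 2.916]
force: [0.0, -0.3, -1.2]
grip_width: 0.0495
grip_force: 15.0
F stand axes [ 0.086 -0.15  -0.368] sd [0.411 0.457 0.429] tcp stand [-0.    -0.002  0.138] [-3.142 -0.     2.916] 0.04944493625735607 14.992348104715347 4.6
time_s: 5.2
ee_pos: [0.5932, 0.2908, 0.1381]
eef_rot: [-3.141, -0.219, 2.916]
force: [-0.2, -0.2, -0.8]
grip_width: 0.05
grip_force: 15.0
F stand axes [-0.198 -0.109 -0.415] sd [0.486 0.443 0.415] tcp stand [-0.007 -0.001  0.139] [ 3.141 -0.219  2.916] 0.04954439959625361 14.992222934961319 5.5
```

Converted, -0.002 m is -0.1.

```bash
python3 shift.py '0,0,-0.1,0,0,0
0,0,-0.1,0,0,0
0,0,0,0,0,0';python3 f.py
python3 shift.py '0,0,-0.05,0,0,0
0,0,0,0,0,0';python3 f.py
python3 shift.py '0,0,-0.05,0,0,0
0,0,0,0,0,0';python3 f.py
```

```text
time_s: 5.8
ee_pos: [0.5942, 0.2907, 0.1429]
eef_rot: [3.141, -0.219, 2.916]
force: [-0.0, 0.2, 0.1]
grip_width: 0.0494
grip_force: 15.0
F stand axes [-0.165  0.378 -0.637] sd [0.717 0.337 0.377] tcp stand [-0.006 -0.002  0.142] [-3.141 -0.22   2.916] 0.049746755930381706 14.992289990186691 6.1
time_s: 6.3
ee_pos: [0.5942, 0.2906, 0.1435]
eef_rot: [3.142, -0.22, 2.916]
force: [-0.5, -0.5, -0.3]
grip_width: 0.0497
grip_force: 15.0
F stand axes [-0.363 -0.241 -0.511] sd [0.482 0.308 0.344] tcp stand [-0.006 -0.002  0.143] [-3.142 -0.22   2.916] 0.04980755170977209 14.99226987361908 6.6
time_s: 6.8
ee_pos: [0.5945, 0.2906, 0.1445]
eef_rot: [3.141, -0.22, 2.916]
force: [0.3, 0.6, -0.9]
grip_width: 0.0492
grip_force: 15.0
F stand axes [ 0.01   0.019 -0.886] sd [0.214 0.274 0.317] tcp stand [-0.006 -0.002  0.144] [-3.142 -0.22   2.916] 0.04945957800939042 14.992245733737946 7.1
```

Converted, -0.0007 m is -0.035.

```bash
python3 shift.py '0,0,-0.035,0,0,0
0,0,0,0,0,0';python3 f.py
python3 shift.py '0,0,-0.025,0,0,0
0,0,0,0,0,0';python3 f.py
```

```text
time_s: 7.3
ee_pos: [0.5946, 0.2906, 0.1451]
eef_rot: [3.142, -0.22, 2.916]
force: [-0.5, -0.1, -1.0]
grip_width: 0.0498
grip_force: 15.0
F stand axes [ 0.132  0.14  -0.63 ] sd [0.53  0.434 0.314] tcp stand [-0.006 -0.002  0.145] [ 3.142 -0.22   2.916] 0.049778787596483784 14.992275685071945 7.6
time_s: 7.8
ee_pos: [0.5946, 0.2906, 0.1455]
eef_rot: [-3.142, -0.22, 2.916]
force: [-1.1, -0.6, -1.8]
grip_width: 0.0493
grip_force: 15.0
F stand axes [-0.422 -0.157 -1.325] sd [0.306 0.473 0.845] tcp stand [-0.006 -0.002  0.145] [-3.142 -0.22   2.916] 0.05008302698170097 14.98934805393219 8.1
```

Converted, -0.0005 m is -0.025.

```bash
python3 shift.py '0,0,-0.025,0,0,0
0,0,0,0,0,0';python3 f.py
python3 shift.py '0,0,-0.025,0,0,0
0,0,0,0,0,0';python3 f.py
```

```text
time_s: 8.3
ee_pos: [0.5947, 0.2905, 0.1459]
eef_rot: [-3.141, -0.22, 2.916]
force: [-0.9, 0.3, -2.7]
grip_width: 0.0501
grip_force: 15.0
F stand axes [-1.054 -0.174 -2.3  ] sd [0.663 0.078 0.279] tcp stand [-0.006 -0.002  0.146] [-3.142 -0.22   2.916] 0.04981884172668561 14.985358268022537 8.6
time_s: 8.8
ee_pos: [0.5948, 0.2905, 0.1464]
eef_rot: [-3.141, -0.22, 2.916]
force: [-1.7, 0.9, -3.2]
grip_width: 0.0498
grip_force: 15.0
F stand axes [-1.748  0.178 -3.913] sd [0.505 0.349 0.63 ] tcp stand [-0.005 -0.002  0.146] [-3.142 -0.22   2.916] 0.05006999470136889 14.980964809656143 9.1
```

Converted, 0.005 m is 0.25, 0.003 m is 0.15.

```bash
python3 shift.py '0,0,0.025,0,0,0
0.15,0,0,0,0,0
0.25,0,-0.005,0,0,0
0,0,0,0,0,0';python3 f.py
python3 shift.py '0.25,0,-0.005,0,0,0
0.25,0,-0.005,0,0,0
0,0,0,0,0,0';python3 f.py
```

```text
time_s: 9.5
ee_pos: [0.5866, 0.2925, 0.1483]
eef_rot: [3.141, -0.22, 2.916]
force: [-1.4, 0.9, -2.6]
grip_width: 0.05
grip_force: 15.0
F stand axes [-2.009  0.028 -2.465] sd [0.663 0.662 0.514] tcp stand [-0.013 -0.002  0.148] [ 3.141 -0.22   2.916] 0.04995547178461922 14.986354261636734 9.8
time_s: 10.1
ee_pos: [0.5771, 0.2947, 0.1506]
eef_rot: [3.141, -0.22, 2.916]
force: [-1.8, 0.3, -1.4]
grip_width: 0.0497
grip_force: 15.0
F stand axes [-1.364  0.25  -2.021] sd [0.289 0.339 0.57 ] tcp stand [-0.023 -0.002  0.15 ] [-3.142 -0.22   2.916] 0.04950527519698793 14.987512081861496 10.4
```

```bash
python3 shift.py '0.25,0,-0.005,0,0,0
0.25,0,-0.01,0,0,0
0.25,0,-0.005,0,0,0
0,0,0,0,0,0';python3 f.py
python3 shift.py '0.25,0,-0.005,0,0,0
0.25,0,-0.01,0,0,0
0.25,0,-0.005,0,0,0
0,0,0,0,0,0';python3 f.py
```

```text
time_s: 10.8
ee_pos: [0.5629, 0.298, 0.1543]
eef_rot: [3.141, -0.22, 2.916]
force: [-2.0, 0.6, -2.1]
grip_width: 0.05
grip_force: 15.0
F stand axes [-1.435 -0.019 -1.651] sd [0.484 0.236 0.262] tcp stand [-0.038 -0.002  0.154] [ 3.142 -0.22   2.916] 0.04984970787515328 14.988705217838287 11.1
time_s: 11.5
ee_pos: [0.5487, 0.3013, 0.158]
eef_rot: [3.141, -0.22, 2.916]
force: [-2.1, 0.7, -1.1]
grip_width: 0.0496
grip_force: 15.0
F stand axes [-1.284  0.073 -1.659] sd [0.223 0.424 0.558] tcp stand [-0.052 -0.002  0.158] [-3.142 -0.22   2.916] 0.049851505326435765 14.989443719387054 11.8
```

```bash
python3 shift.py '0.25,0,-0.01,0,0,0
0.25,0,-0.01,0,0,0
0.25,0,-0.01,0,0,0
0,0,0,0,0,0';python3 f.py
python3 shift.py '0.25,0,-0.01,0,0,0
0.25,0,-0.01,0,0,0
0.15,0,-0.01,0,0,0
0,0,0,0,0,0';python3 f.py
```

```text
time_s: 12.2
ee_pos: [0.5345, 0.3045, 0.1618]
eef_rot: [3.142, -0.22, 2.916]
force: [-2.3, 0.8, -2.2]
grip_width: 0.05
grip_force: 15.0
F stand axes [-0.94   0.122 -1.757] sd [0.422 0.62  0.352] tcp stand [-0.067 -0.002  0.161] [-3.142 -0.22   2.916] 0.049952346668822194 14.988767355680466 12.5
time_s: 12.9
ee_pos: [0.5224, 0.3072, 0.1651]
eef_rot: [3.142, -0.22, 2.916]
force: [-1.2, 0.2, -1.6]
grip_width: 0.0496
grip_force: 15.0
F stand axes [-1.173 -0.103 -1.944] sd [0.59  0.452 0.676] tcp stand [-0.079 -0.002  0.165] [-3.142 -0.22   2.916] 0.04995646039760919 14.987588971853256 13.2
```

```bash
python3 shift.py '0.15,0,-0.01,0,0,0
0.15,0,-0.01,0,0,0
0,0,0,0,0,0';python3 f.py
python3 shift.py '0.1,0,-0.005,0,0,0
0.1,0,0,0,0,0
0,0,0,0,0,0';python3 f.py
```

```text
time_s: 13.5
ee_pos: [0.5169, 0.3084, 0.1667]
eef_rot: [-3.142, -0.22, 2.916]
force: [-2.3, 0.8, -1.9]
grip_width: 0.0498
grip_force: 15.0
F stand axes [-2.041 -0.197 -2.14 ] sd [0.601 0.392 0.191] tcp stand [-0.085 -0.002  0.167] [-3.142 -0.22   2.916] 0.0498295832907696 14.985777139663696 13.8
time_s: 14.1
ee_pos: [0.5133, 0.3092, 0.1676]
eef_rot: [-3.142, -0.22, 2.916]
force: [-1.3, -1.1, -2.3]
grip_width: 0.0499
grip_force: 15.0
F stand axes [-1.666 -0.176 -1.953] sd [0.561 0.239 0.401] tcp stand [-0.089 -0.002  0.168] [-3.142 -0.22   2.916] 0.049771037779195164 14.985863864421844 14.4
```

Converted, 0.002 m is 0.1.

```bash
python3 shift.py '0.1,0,0,0,0,0
0.1,0,0,0,0,0
0,0,0,0,0,0';python3 f.py
python3 - <<'E'
from h import *
S=Cam("scene");cv2.imwrite("pics/d1.png",cv2.resize(S.im[95:215,225:345],None,fx=5,fy=5,interpolation=2))
E
```

```text
time_s: 14.7
ee_pos: [0.5097, 0.3101, 0.1687]
eef_rot: [3.141, -0.219, 2.916]
force: [0.6, -0.7, -0.1]
grip_width: 0.0498
grip_force: 15.0
F stand axes [ 0.007  0.017 -0.538] sd [0.492 0.636 0.309] tcp stand [-0.093 -0.002  0.168] [ 3.142 -0.22   2.916] 0.049963204770517924 14.992288202047348 15.0
```

View pics/d1.png

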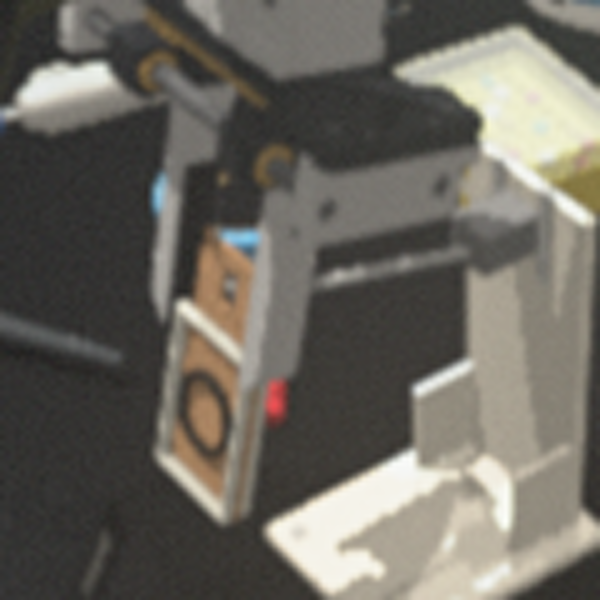

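The tab's slot at (230,290) shows only the peg's tip inside. The bearing force has gone, so the slot is over the upturned tip. I'll carry on off the end.

```bash
python3 shift.py '0.1,0,0,0,0,0
0.1,0,0,0,0,0
0,0,0,0,0,0';python3 f.py
python3 shift.py '0.2,0,0,0,0,0
0.25,0,0,0,0,0
0.5,0,0,0,0,0
0.5,0,0,0,0,0
0,0,0,0,0,0';python3 f.py
```

```text
time_s: 15.35
ee_pos: [0.5057, 0.311, 0.1694]
eef_rot: [3.142, -0.22, 2.916]
force: [-0.2, 0.1, -0.7]
grip_width: 0.0499
grip_force: 15.0
F stand axes [ 0.153  0.435 -0.996] sd [0.642 0.625 0.378] tcp stand [-0.097 -0.002  0.169] [-3.142 -0.22   2.916] 0.04985201934509868 14.992207288742065 15.65
time_s: 16.15
ee_pos: [0.4773, 0.3178, 0.1763]
eef_rot: [3.141, -0.219, 2.917]
force: [0.0, -0.0, -0.8]
grip_width: 0.05
grip_force: 15.0
F stand axes [ 0.195 -0.384 -0.7  ] sd [0.527 0.529 0.519] tcp stand [-0.125 -0.002  0.175] [-3.141 -0.22   2.916] 0.04988920126089316 14.992098212242126 16.45
```

Drawn off and held. Now up, upright, and towards the block.

Converted, 0.005 m is 0.25, -0.045 m is -2.25.

```bash
python3 shift.py '0.25,0,-1.1,0,-0.11,0
0.15,0,-1.1,0,-0.11,0
0,-1.5,0,0,0,0
0,-2.25,0,0,0,0
0,-2.25,0,0,0,-0.1
0,-2,0,0,0,-0.12
0,0,0,0,0,-0.12
0,0,0,0,0,-0.12
0,0,0,0,0,-0.12
0,0,0,0,0,0'
python3 go.py .6357 -.0252 .15 3.526
```

```text
time_s: 17.45
ee_pos: [0.446, 0.1605, 0.2204]
eef_rot: [-3.142, 0.0, -2.786]
force: [-0.3, 0.2, -0.5]
grip_width: 0.0496
grip_force: 15.0
shift [-0.1132 -0.2402  0.0704] in goal axes [-0.1062 -0.2433  0.0704] rot [-0.      0.     -0.0287]
[0.446  0.1605 0.2204] [-3.1416  0.     -2.7859] [-0.3465  0.187  -0.5445] [ 0.2682  0.1134  1.6999 -0.      1.3282 -1.6582]
```

Converted, -0.0406 m is -2.03, -0.0405 m is -2.025.

```bash
python3 shift.py '0,0,0,0,0,-0.0287
-0.885,-2.025,0,0,0,0
-0.885,-2.025,0,0,0,0
-0.885,-2.03,0,0,0,0
-0.885,-2.03,0,0,0,0
-0.885,-2.03,0,0,0,0
-0.885,-2.025,1,0,0,0
0,0,1.5,0,0,0
0,0,1,0,0,0
0,0,0,0,0,0'
python3 go.py .6357 -.0252 .11 3.526
python3 - <<'E'
from h import *
S,T=Cam("scene"),Cam("top")
a=cv2.resize(S.im[175:295,400:480],None,fx=5,fy=5,interpolation=2)
b=cv2.resize(T.im[120:240,380:456],None,fx=5,fy=5,interpolation=2)
cv2.imwrite("pics/b1.png",np.hstack([a,b]))
E
```

```text
time_s: 18.45
ee_pos: [0.634, -0.0254, 0.147]
eef_rot: [3.139, -0.005, -2.761]
force: [0.6, 0.3, -0.5]
grip_width: 0.0499
grip_force: 15.0
shift [-0.0018 -0.0006  0.037 ] in goal axes [-0.0016 -0.0005  0.037 ] rot [ 0.0026 -0.005  -0.0034]
[ 0.634  -0.0254  0.147 ] [ 3.139  -0.005  -2.7606] [ 0.5763  0.3244 -0.5475] [-0.0977  0.5359  1.317  -0.      1.2944 -2.0495]
```

View pics/b1.png

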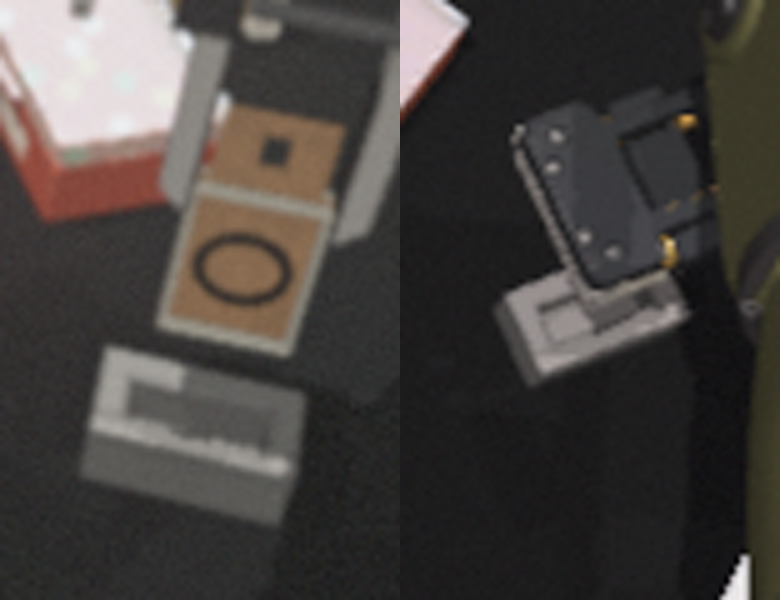

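The scene crop shows the upright pack above the block, with its front bottom corners at crop (158,325) and (290,355). I'll compare those with the prediction.

```bash
python3 - <<'E'
from h import *
np.set_printoptions(precision=4,suppress=True)
S=Cam("scene");o=ctrl.get_obs();p=o["ee_pos"];y=o["eef_rot"][2];tx=np.array([np.cos(y),np.sin(y),0]);ty=np.array([np.sin(y),-np.cos(y),0])
print(p,o["force"])
for s,pk in((1,(158,325)),(-1,(290,355))):
    P=p+[0,0,-.0614]+tx*.007+s*.025*ty;print(P,(S.px(P)-[400,175])*5)
    px=(400+pk[0]/5,175+pk[1]/5);print("picked on that height",S.plane(px,P[2]))
E
python3 go.py .6357 -.0252 .11 3.526
```

```text
[ 0.6358 -0.0251  0.1519] [-0.2824  0.0612 -0.6198]
[ 0.6199 -0.0045  0.0905] [158.1723 310.282 ]
picked on that height [ 0.6134 -0.008   0.0905]
[ 0.6386 -0.0509  0.0905] [290.6632 340.5024]
picked on that height [ 0.632  -0.0539  0.0905]
shift [ 0.0002 -0.      0.0419] in goal axes [ 0.0001 -0.0001  0.0419] rot [-0.0008  0.0016 -0.0019]
[ 0.6358 -0.0251  0.1519] [-3.1408  0.0016 -2.7591] [-0.2824  0.0612 -0.6198] [-0.097   0.5309  1.3127 -0.      1.2961 -2.0503]
```

The manual's scale: shifts go in units of 20 mm. Converting my numbers, 0.02 m is 1, 0.005 m is 0.25.

```bash
python3 shift.py '0,0,1,0,0,0
0,0,1,0,0,0
0,0,0.25,0,0,0
0,0,0,0,0,0
0,0,0,0,0,0
0,0,0,0,0,0'
python3 - <<'E'
from h import *
np.set_printoptions(precision=4,suppress=True)
S=Cam("scene");o=ctrl.get_obs();p=o["ee_pos"];y=o["eef_rot"][2];tx=np.array([np.cos(y),np.sin(y),0]);ty=np.array([np.sin(y),-np.cos(y),0])
print(p,o["eef_rot"],o["force"])
cv2.imwrite("pics/b2.png",cv2.resize(S.im[195:295,400:490],None,fx=6,fy=6,interpolation=2))
for s in(1,-1):
  for h in (0,.075):
    P=p+[0,0,-.0614+h]+tx*.007+s*.025*ty;print(h,s,P,(S.px(P)-[400,195]+.5)*6)
E
```

```text
time_s: 19.2
ee_pos: [0.6358, -0.0253, 0.1068]
eef_rot: [-3.141, 0.002, -2.759]
force: [0.0, 0.2, -1.2]
grip_width: 0.05
grip_force: 15.0
[ 0.6357 -0.0253  0.1065] [-3.1408  0.0015 -2.7587] [ 0.8899 -0.4572 -0.5508]
0 1 [ 0.6199 -0.0047  0.0451] [167.7567 345.372 ]
0.075 1 [ 0.6199 -0.0047  0.1201] [210.9313 193.2652]
0 -1 [ 0.6385 -0.0511  0.0451] [320.6581 381.1602]
0.075 -1 [ 0.6385 -0.0511  0.1201] [374.2095 229.7537]
```

View pics/b2.png

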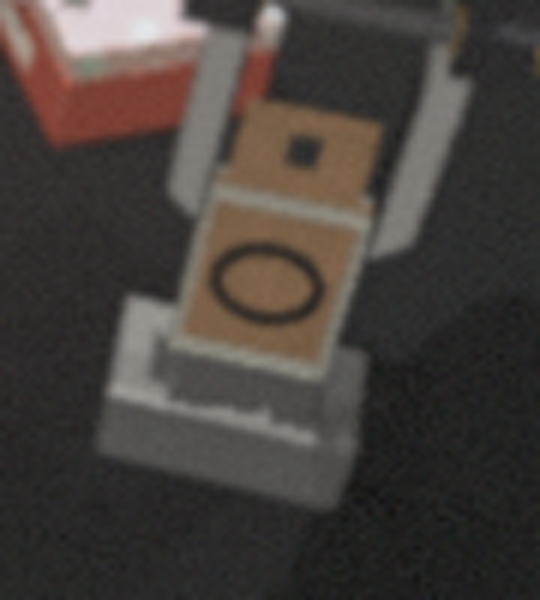

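The pack's bottom corners, at crop (172,348) and (322,380), match the prediction to a pixel. It is centred over the slot, so I'll lower it.

Converted, 0.006 m is 0.3, 0.008 m is 0.4.

```bash
python3 shift.py '0,0,0.4,0,0,0
0,0,0.3,0,0,0
0,0,0.2,0,0,0
0,0,0,0,0,0';python3 f.py
python3 shift.py '0,0,0.2,0,0,0
0,0,0.2,0,0,0
0,0,0.2,0,0,0
0,0,0,0,0,0
0,0,0,0,0,0';python3 f.py
```

```text
time_s: 19.65
ee_pos: [0.6349, -0.0252, 0.0864]
eef_rot: [3.141, -0.001, -2.759]
force: [-0.4, -1.2, -1.2]
grip_width: 0.0495
grip_force: 15.0
F stand axes [-0.135  0.224 -0.758] sd [0.384 0.299 0.576] tcp stand [ 0.105 -0.3    0.088] [-3.141  0.    -2.759] 0.04987011759302907 14.99214693903923 19.95
time_s: 20.45
ee_pos: [0.6352, -0.0253, 0.0752]
eef_rot: [3.141, -0.0, -2.759]
force: [-0.3, -0.2, -0.1]
grip_width: 0.0496
grip_force: 15.0
F stand axes [-0.143  0.007 -1.066] sd [0.539 0.347 0.592] tcp stand [ 0.105 -0.3    0.075] [-3.142  0.    -2.759] 0.049878582297978966 14.992198795080185 20.75
```

Converted, 0.002 m is 0.1, 0.001 m is 0.05.

```bash
python3 shift.py '0,0,0.1,0,0,0
0,0,0.1,0,0,0
0,0,0.05,0,0,0
0,0,0,0,0,0';python3 f.py
python3 shift.py '0,0,0.05,0,0,0
0,0,0.05,0,0,0
0,0,0,0,0,0';python3 f.py
```

```text
time_s: 21.15
ee_pos: [0.6351, -0.0252, 0.0701]
eef_rot: [3.141, -0.0, -2.759]
force: [0.5, -0.3, -0.9]
grip_width: 0.0497
grip_force: 15.0
F stand axes [-0.086  0.227 -0.751] sd [0.584 0.44  0.508] tcp stand [ 0.105 -0.3    0.07 ] [-3.142  0.    -2.759] 0.04964886246552725 14.992247521877289 21.45
time_s: 21.75
ee_pos: [0.6352, -0.0253, 0.0683]
eef_rot: [-3.142, -0.0, -2.759]
force: [-0.2, 0.4, 0.0]
grip_width: 0.05
grip_force: 15.0
F stand axes [ 0.233  0.188 -0.808] sd [0.413 0.417 0.368] tcp stand [ 0.105 -0.3    0.068] [-3.142 -0.    -2.759] 0.0493736452933361 14.992261826992035 22.05
```

```bash
for i in 1 2 3; do python3 shift.py '0,0,0.025,0,0,0
0,0,0,0,0,0'>/dev/null;python3 f.py;done
```

```text
F stand axes [-0.424  0.174  3.042] sd [0.464 0.218 0.628] tcp stand [ 0.105 -0.3    0.068] [-3.141  0.    -2.759] 0.04959814718976851 14.993432611227036 22.55
F stand axes [-1.381 -0.146  7.551] sd [0.396 0.572 0.418] tcp stand [ 0.105 -0.3    0.068] [-3.141  0.001 -2.759] 0.049740141326440404 14.9927419424057 23.05
F stand axes [-1.172  0.033  9.46 ] sd [0.57  0.409 0.523] tcp stand [ 0.105 -0.3    0.068] [-3.141  0.002 -2.759] 0.04952881337852669 14.998138546943665 23.55
```

The pack is seated on the floor at the expected height. I'll relieve the load, open and retreat.

Converted, -0.0012 m is -0.06.

```bash
python3 shift.py '0,0,-0.06,0,0,0
0,0,0,0,0,0'; python3 shift.py '0,0,0,0,0,0
0,0,0,0,0,0
0,0,0,0,0,0
0,0,0,0,0,0' 0.07
python3 shift.py '0,0,-0.5,0,0,0
0,0,-1,0,0,0
0,0,-2,0,0,0
0,0,-2.5,0,0,0
0,0,-2.5,0,0,0
2.5,0,0,0,0,0
2.5,0,0,0,0,0
0,0,0,0,0,0
0,0,0,0,0,0'
python3 - <<'E'
from h import *
S,T=Cam("scene"),Cam("top")
a=cv2.resize(S.im[195:295,400:480],None,fx=5,fy=5,interpolation=2)
b=cv2.resize(T.im[130:230,380:455],None,fx=5,fy=5,interpolation=2)
cv2.imwrite("pics/e1.png",np.hstack([a,b]))
p=np.array([.6357,-.0252]);y=-2.759;tx=np.array([np.cos(y),np.sin(y)]);ty=np.array([np.sin(y),-np.cos(y)])
for s in(1,-1):
  print((S.px([*(p+tx*.007+s*.025*ty),.081])-[400,195]+.5)*5,(S.px([*(p+s*.02*ty),.116])-[400,195]+.5)*5)
E
```

```text
time_s: 23.75
ee_pos: [0.6352, -0.0253, 0.068]
eef_rot: [-3.141, -0.0, -2.759]
force: [-0.2, -0.5, 2.8]
grip_width: 0.05
grip_force: 15.0
time_s: 24.15
ee_pos: [0.6352, -0.0253, 0.0679]
eef_rot: [3.141, -0.0, -2.759]
force: [-0.6, 0.3, 0.8]
grip_width: 0.07
grip_force: 0.0
time_s: 25.05
ee_pos: [0.5422, -0.0629, 0.2395]
eef_rot: [-3.141, 0.002, -2.76]
force: [-0.1, 1.1, 0.4]
grip_width: 0.07
grip_force: 0.0
[156.28138351 229.0735079 ] [189.03410947 157.98045073]
[287.69145983 259.21441515] [296.85122903 182.04758769]
```

View pics/e1.png

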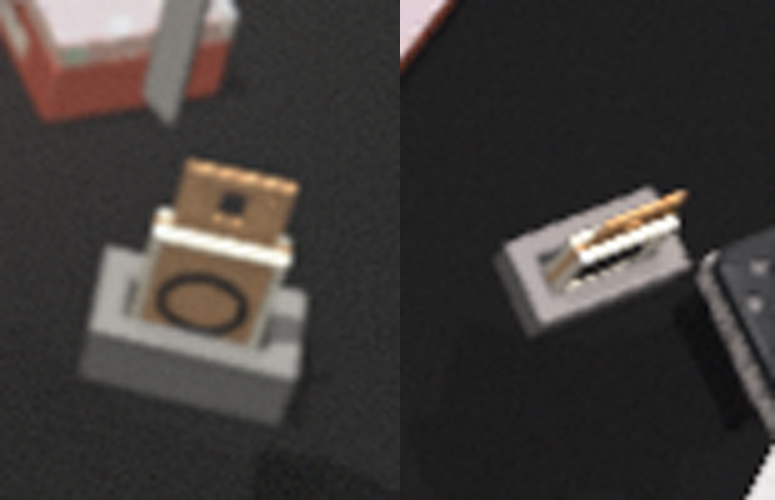

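The pack stands upright in the block. Its blister top corners at about (157,230) and (290,258) and its tab top at (188,160)–(297,185) match the predicted seated position. The gripper is clear.

```bash
python3 -c "
from station import ctrl, cams, order
print(order.hand_in())"
```

```text
the job is handed in; nothing more can be done
None
```

The pack came off the peg with about 4 N at most read at the wrist and set down at about 9.5 N; it stands upright and let go in the kit block's slot, the robot never went near the bottle, jar or case, and the job was handed in at about 25 s, though no verdict came back.

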